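# Dock the flour shaker in the filler's three-point nest

### The job

Pick up the squat flour shaker and stand it on the entry end of the steel filling dock, let go of it there, then nudge it along the plate between the fence and the sprung shoe until it rests firmly home against the rubber end stop, touching fence, shoe and stop, upright and released. The stop's setting is different every time, so feel for it and press gently, no harder than about 10 N on the stop; do not shift the other things on the counter.

Things in the scene. Friction and masses are not known exactly. Their poses are not given: they have to be found in the camera images.
- shaker: The flour shaker: squat plain aluminium can with a low pierced dome, 64 mm diameter, straight-sided up to 60 mm, 76 mm tall over all, 0.25 to 0.45 kg, loose, standing on the worktop at the start. Origin at the centre of its underside, z up along its axis; its yaw means nothing.
- dock: Filling dock, fixed: steel plate 8 mm thick on the worktop. Its level x axis is the way the shaker is pushed in, y left of that, z up; origin on the worktop on the centre line. Entry tongue x = -175 to -50 mm, 110 mm wide, bare; nest part -50 to +110 mm, 170 mm wide. Home, the shaker's axis is at y = 0, x between -10 and +23 mm. No room for fingers beside it in the nest: push from -x.
- entry (a point): Where the shaker can be set down: point on top of the plate (8 mm above the worktop), on the centre line of the bare entry tongue, 110 mm before the dock's origin. A shaker standing here is clear of fence and shoe, with room for fingers on any side. Axes as the dock's.
- fence: Upright aluminium fence, fixed along the left side of the nest: 10 mm thick, 40 mm tall above the plate. Its straight inner face lies at dock y = +32 mm, from dock x = -45 to +50 mm; a lead-in wing flares outward from it to dock x = -79, y = +50 mm. Origin on the inner face at dock x = 0, on top of the plate; axes as the dock's.
- shoe: Sprung white plastic shoe facing the fence, 30 mm tall, gives way along dock -y up to 10 mm. Flat face at dock x = -22 to +36 mm, 61 mm from the fence when free, so the shaker is pinched with about 6 N; sloping lead-in out to x = -52 mm. Sliding the shaker through takes some 3 to 8 N before the stop is met. Origin on the flat face at dock x = 0, 28 mm above the worktop; axes as the dock's.
- stop: End stop: grey block 44 mm wide and tall, fixed, with a screw whose black rubber nose (22 mm disc, middle 32 mm above worktop) meets the shaker. Its setting varies, unreported: nose face is 31 to 63 mm before the block (dock x = +54 to +22 mm). Nose gives 1 mm per 8 N, to 1.5 mm, then is hard. Fence and shoe then hold the shaker. Origin: foot of the block's near face; axes as the dock's.
- pepper_pot: Bystander: slim upright aluminium pot, 42 mm diameter, 105 mm tall. Origin under its centre.
- measuring_cup: Bystander: steel cup with a handle, 70 mm across, 60 mm tall. Origin under its centre.
- sugar_jar: Bystander: glass jar, 76 mm across, 120 mm tall. Origin under its centre.
- cutter: Bystander: round steel biscuit cutter, 56 mm across, 25 mm tall, on the worktop to the left of the dock's entry tongue. Origin under its centre.
- spoon: Bystander: wooden spoon, 260 mm long, lying along its x axis. Origin under its middle.
Things that resemble listed ones, but are neither listed nor needed, are in the scene too. Leave any red look-alike of the shaker alone.

How it is judged (in metres and radians):
On the way, in this order (a step that is already met when the one before it is completed fails the run):
1. the shaker stands upright on the dock's plate by itself, let go, not yet against the stop (angle between shaker's own z axis and vertical below 0.1 rad and contact force between the fingers and shaker below 0.05 N and contact force between shaker and dock above 0.5 N and height (world z) of shaker above 0.0055 m and linear speed of shaker below 0.02 m/s and not (contact force between shaker and stop above 0.05 N)), for 0.2 s.
2. the shaker is in contact with the fence, the shoe and, with at least 1 N, the stop (angle between shaker's own z axis and vertical below 0.1 rad and contact force between shaker and fence above 0.5 N and contact force between shaker and shoe above 0.5 N and contact force between shaker and stop above 1 N), for 0.2 s.
At the end, for the whole second after the job is handed in: The shaker stands upright (within 0.1 rad) on the dock's plate, released and at rest, pressing on fence and shoe with at least 0.5 N each and on the stop with at least 1 N (all of step 2 and contact force between the fingers and shaker below 0.05 N and contact force between shaker and dock above 0.5 N and height (world z) of shaker between 0.0055 and 0.011 m and linear speed of shaker below 0.01 m/s); the robot touches nothing.
It fails at once if the end stop was pressed with more than 12 N (contact force between shaker and stop above 12 N).
It fails at once if the shaker was tipped over (angle between shaker's own z axis and vertical above 0.6 rad).
It fails at once if another thing on the counter was shifted by more than 20 mm (distance of any of pepper_pot, measuring_cup, sugar_jar, cutter, spoon from where it was at the start of the episode above 0.02 m).
It also fails if it takes over 72 s, if anything falls off the work surface, if the arm or the gripper's body presses on something with over 40 N, if the wrist force passes 120 N, or if a joint passes its speed limit or range.

### The arm

A 6-joint arm with a two-finger parallel gripper is mounted at the origin on the work surface. World frame = base frame: x ahead of the robot, y to its left, z up, the work surface at z = 0. Lengths are in mm, angles in rad, forces in N, time in s.
With the tool pointing down it reaches from about 300 to 775 mm from the base axis. Payload 14.6 kg.
Tool frame: the origin (TCP) lies between the finger pads; the fingertips stand manip.tip_reach ahead of it and the grasp point (between the pads) lies 5 mm behind it (manip.tip_reach is the distance from the TCP to the fingertips, in mm); z points along the fingers, y is the line along which they close (so a half turn about z gives the same grasp; the last joint's range is limited). The gripper opens to 94 mm and grips with 3 to 60 N. Pads are 16 mm wide; open, the fingers measure 119 mm over their backs; the gripper's body (75 mm by 177 mm) begins 78 mm behind the grasp point.
Start: joints at [-1.255, 0.3, 1.521, -0, 1.321, -0.067], TCP at [205.428, -510.185, 219.446] pointing down, gripper open.
Joint ranges: [-3.03, 3.03], [-0.79, 2.21], [0.23, 2.52], [-1.04, 4.18], [0, 3.07], [-2.55, 2.55]. Speed limits (rad/s): [2.22, 2.22, 2.57, 3.14, 3.14, 3.14].

### API

Orientations are given as [roll, pitch, yaw] about the fixed x, y, z axes, in that order (R = Rz(yaw) Ry(pitch) Rx(roll)).
In Python, from cell import manip gives the robot as it stands. The module is installed in compiled form; this text tells all that it offers.
- The arm moves only by the shell command python3 -m creep 'ROWS' [FORCE]. ROWS is JSON, a list of rows, each a list of 3 entries, a list of its own where there are three numbers: the opening, from -1 (shut) to 1 (fully open), then the shift along the tool's x, y, z in cm, then the turn about the tool's z in units of 5 degrees (1.0 is 5 degrees). In form: [[grip, [tx, ty, tz], roll], ...]. A call has 1 to 12 rows; each row is the pose to reach, as a shift and turn from the pose commanded when the call began, along the tool's axes at that moment; what a row does not reach only later rows make up. A row lasts 1/10 s, in which the tool goes at most 50 mm and 8.59 degrees, less where a joint would pass 70% of its speed; a pose out of reach is approached as far as the arm can. A call with a gripper value outside its range is refused whole. The fingers move at their own pace and stop on an object; FORCE is the grip in N (left out, the last holds). Time passes only in rows, so rows that repeat a pose let the fingers close. It gives the time, the measured TCP pose, the force, the opening and the grip force at its end, in the units of the state.
- manip.read_state(): the state, without advancing time (a new reading comes with each control period).
- manip.camera(name): name is "scene" or "top" or "wrist"; returns the picture (420x560x3 uint8, red, green, blue); there is no depth.
- manip.camera_params(name): a dict with "fovy" (degrees; the focal length in pixels is half the picture's height over the tangent of half this angle, whatever the lens; pixels are square), "cx", "cy" (the principal point, pixels), "origin" and "attitude" of the camera in the world. Camera axes: x right, y down, z forward; pixel columns grow to the right and rows downward; lengths in mm; the calibration is good to about 2 mm. A picture is of the moment at which its call begins: read the wrist's pose just before it. camera_params takes no time and is no camera call; for the wrist camera it gives the pose at the moment of the call.
- manip.sign_off(): hands the job in; it is judged then, once.
The state is a dict: "clock": time; "joints": joint angles; "qd": joint speeds; "effort": joint torques, N m; "eef_pos": TCP position; "eef_rot": TCP orientation; "wrist_force": force on the tool from outside, world axes, zero at the start; "moment": the same for the moment, N m; "finger_gap": finger opening in mm; "finger_force": force on a finger pad.
Only numpy, scipy, OpenCV 4.12 (cv2) and the standard library are available. Lean on these libraries where they do the work, as an engineer would, in place of code of your own. Each camera call takes 0.05 s, during which the arm holds its last target. There are 200 camera calls.

## Working session

There is one attempt and no reset: what is moved stays moved. The work goes in short steps, Python scripts to look and compute and a shell command to move; the robot and the scene stay as the last step left them, time stands still between calls to the robot, and variables do not carry over. Pictures are saved under pics/ and viewed, at most 10 in all, crops included, and the job is handed in when it is done.

```bash
mkdir -p pics; python3 - <<'E'
from cell import manip
import cv2
print(manip.read_state(), manip.tip_reach)
for n in ("scene","top","wrist"):
    print(n, manip.camera_params(n))
    cv2.imwrite(f"pics/{n}0.png", manip.camera(n)[:,:,::-1])
E
```

```text
{'clock': 0.0, 'joints': array([-1.25456177e+00,  3.00457772e-01,  1.52159851e+00, -7.34423866e-06,
        1.32069941e+00, -6.66063938e-02]), 'qd': array([-1.86693851e-04, -5.67888473e-04, -2.25853643e-04,  6.23337520e-05,
        4.30969837e-04,  1.02061852e-03]), 'effort': array([-3.46996538e-03, -5.31818676e+01, -3.52742100e+01,  7.07068574e-02,
        2.44100334e-02, -9.81397943e-05]), 'eef_pos': array([ 205.36964367, -509.94506713,  218.88625905]), 'eef_rot': array([-3.14043172e+00, -7.03106823e-05,  3.82842731e-01]), 'wrist_force': array([ 0.51473357, -0.45510041, -0.8320423 ]), 'moment': array([ 0.01705809,  0.02248629, -0.00548099]), 'finger_force': 0.0, 'finger_gap': 94.26030911965765} 14.0
scene {'fovy': 51.31177157735517, 'cx': 274.1489501542646, 'cy': 208.99425881723826, 'origin': array([1287.28121595,  359.42856965,  811.48336687]), 'attitude': array([-2.32974150e+00, -1.91800097e-03,  2.00468505e+00])}
top {'fovy': 45.15248090611299, 'cx': 282.9680234189689, 'cy': 203.37001733605533, 'origin': array([ 457.82061675,   14.74419393, 1600.32570057]), 'attitude': array([-3.07437877, -0.01593412, -1.55871312])}
wrist {'fovy': 60.0048261341363, 'cx': 286.54592293730417, 'cy': 212.69187426515688, 'origin': array([ 280.56123336, -479.66738531,  384.22522569]), 'attitude': array([ 2.85841436e+00,  1.05123178e-03, -1.18820861e+00])}
```

View pics/top0.png

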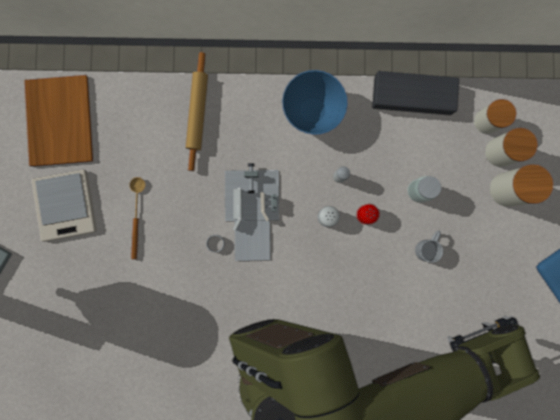

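View pics/scene0.png

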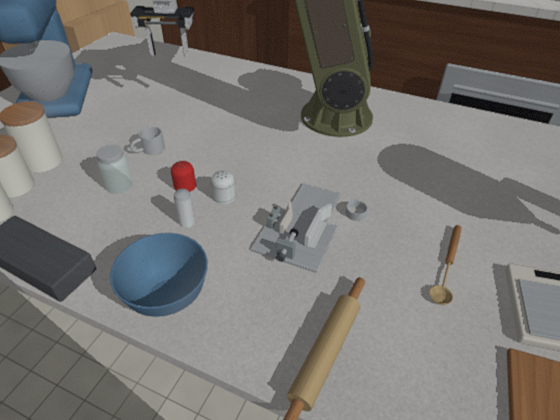

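The top view shows the shaker at about (329,216), with the red look-alike at (368,214). The dock tongue is at (253,240), its stop is near (251,190), and the cutter is at (217,243). In the scene view the shaker is at (223,186) and the dock is around (300,225).

```bash
cat > h.py <<'E'
import numpy as np, cv2
from scipy.spatial.transform import Rotation as R
from cell import manip
def ray(n,uv,p=None):
    p=p or manip.camera_params(n); f=210/np.tan(np.radians(p["fovy"])/2)
    d=R.from_euler("xyz",p["attitude"]).as_matrix()@np.array([(uv[0]-p["cx"])/f,(uv[1]-p["cy"])/f,1])
    return np.array(p["origin"]),d/np.linalg.norm(d)
def onplane(n,uv,z,p=None):
    o,d=ray(n,uv,p); return o+d*(z-o[2])/d[2]
def tri(*rays):
    A=sum(np.eye(3)-np.outer(d,d) for o,d in rays); b=sum((np.eye(3)-np.outer(d,d))@o for o,d in rays)
    x=np.linalg.solve(A,b); return x,[np.linalg.norm(np.cross(x-o,d)) for o,d in rays]
def proj(n,X,p=None):
    p=p or manip.camera_params(n); f=210/np.tan(np.radians(p["fovy"])/2)
    c=R.from_euler("xyz",p["attitude"]).as_matrix().T@(np.array(X)-p["origin"])
    return np.array([p["cx"]+f*c[0]/c[2],p["cy"]+f*c[1]/c[2]])
E
python3 - <<'E'
import cv2, numpy as np
a=cv2.imread("pics/top0.png")[160:270,210:355]; b=cv2.imread("pics/scene0.png")[160:275,200:350]
a=cv2.resize(a,None,fx=5,fy=5,interpolation=cv2.INTER_CUBIC); b=cv2.resize(b,None,fx=5,fy=5,interpolation=cv2.INTER_CUBIC)
cv2.imwrite("pics/topc.png",a); cv2.imwrite("pics/scenec.png",b)
E
```

```text
(no output)
```

View pics/topc.png

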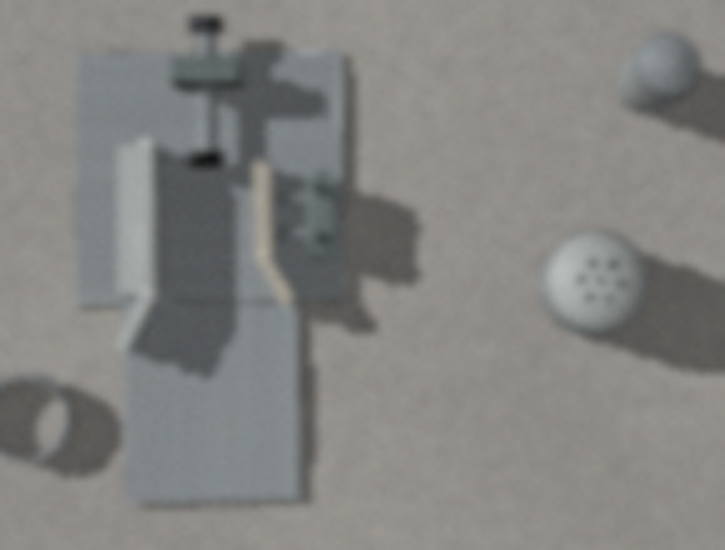

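View pics/scenec.png

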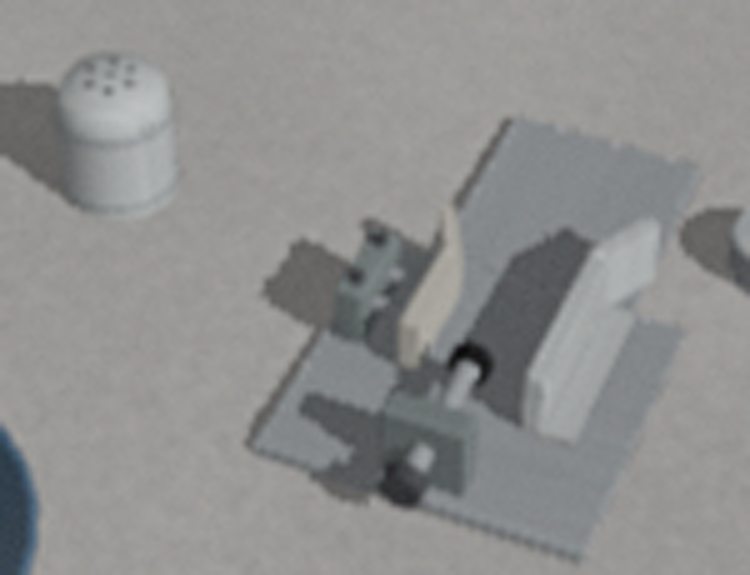

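The enlarged top view shows the shaker's hole pattern at crop (603,279). The tongue corners are at (127,503) and (301,500), and the nest corners at (80,52) and (347,52). The rubber nose is at (206,160). In the scene crop the matching points are: holes (111,75), tongue (697,165) and (510,118), nest (580,560) and (250,443).

```bash
python3 - <<'E'
from h import *
T=lambda u,v:((u+.5)/5-.5+210,(v+.5)/5-.5+160)
S=lambda u,v:((u+.5)/5-.5+200,(v+.5)/5-.5+160)
np.set_printoptions(precision=1,suppress=True)
P={}
for k,t,s in [("shaker",(603,279),(111,75)),("tL",(127,503),(697,165)),("tR",(301,500),(510,118)),("nL",(80,52),(580,560)),("nR",(347,52),(250,443)),("nose",(206,160),(470,362))]:
    x,e=tri(ray("top",T(*t)),ray("scene",S(*s))); P[k]=onplane("top",T(*t),8)
    print(k,x,np.array(e),P[k],onplane("scene",S(*s),8))
a=(P["tL"]+P["tR"])/2; b=(P["nL"]+P["nR"])/2; d=b-a
yaw=np.degrees(np.arctan2(d[1],d[0])); yy=P["tL"]-P["tR"]+P["nL"]-P["nR"]
print("len",np.linalg.norm(d),"yaw",yaw,np.degrees(np.arctan2(-yy[0],yy[1])))
print("entry",a+d/np.linalg.norm(d)*65, "origin",a+d/np.linalg.norm(d)*175)
# shaker body silhouette centre in top
E
```

```text
shaker [ 524.7 -148.8   78.4] [2.9 2.9] [ 529.2 -159.     8. ] [ 450.3 -194.6    8. ]
tL [384.7 139.8  10.2] [1.3 1.3] [385.  138.7   8. ] [381.7 140.3   8. ]
tR [387.9  30.2   7.7] [0.4 0.4] [388.1  29.8   8. ] [388.1  30.7   8. ]
nL [668.2 177.1   5.4] [3.2 3.2] [668.9 173.7   8. ] [668.9 180.6   8. ]
nR [670.3   6.7   8. ] [2.3 2.3] [671.3   4.5   8. ] [669.4   8.8   8. ]
nose [598.3  92.8  34.9] [1.4 1.4] [601.3  92.8   8. ] [573.9  84.9   8. ]
len 283.6007289927584 yaw 0.9809893330687387 1.1361411899474387
entry [451.5  85.4   8. ] origin [561.5  87.3   8. ]
```

```bash
python3 -m creep '[[1,[4,-2.2,0],0.4],[1,[8,-4.4,0],0.9],[1,[12.2,-6.7,0],1.3],[1,[16.3,-9,0],1.7],[1,[20.4,-11.2,0],2.1],[1,[24.5,-13.5,0],2.5],[1,[28.6,-15.7,0],2.9],[1,[32.7,-18,0],3.4],[1,[36.8,-20.2,0],3.8],[1,[40.9,-22.5,0],4.2],[1,[40.9,-22.5,0],4.2],[1,[40.9,-22.5,0],4.2]]' && python3 - <<'E'
from h import *
p=manip.camera_params("wrist"); im=manip.camera("wrist")[:,:,::-1]
cv2.imwrite("pics/w1.png",im); print(p, proj("wrist",(524.8,-149,76),p))
g=cv2.cvtColor(im,cv2.COLOR_BGR2HSV)
print(manip.read_state()["eef_pos"],manip.read_state()["eef_rot"])
E
```

```text
clock: 1.35
eef_pos: [500.9, -148.1, 219.0]
eef_rot: [-3.141, 0.001, 0.018]
wrist_force: [-1.0, 0.2, -0.6]
finger_gap: 93.9
finger_force: 0.0
{'fovy': 60.0048261341363, 'cx': 286.54592293730417, 'cy': 212.69187426515688, 'origin': array([ 582.02771611, -146.42453249,  384.23021229]), 'attitude': array([ 2.85758941e+00, -3.11141541e-04, -1.55251806e+00])} [288.21693298 176.08648418]
[ 500.47832628 -148.86931884  219.17275006] [-3.14154445e+00  6.69100997e-04  1.70530854e-02]
```

View pics/w1.png

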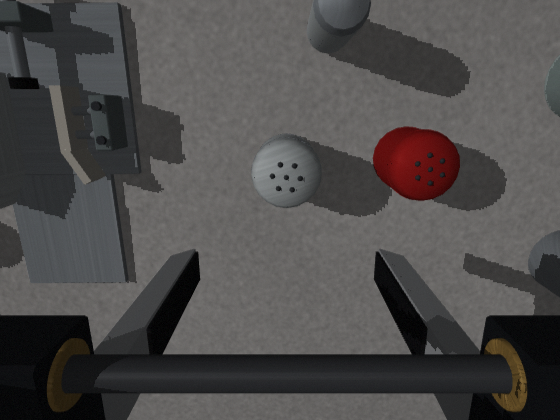

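The wrist view shows the shaker's hole pattern at (287,176), within about 1 px of the two-view estimate. The red can is at (418,162), far enough away for the fingers. Next I'll descend and grasp.

```bash
python3 -m creep '[[1,[1.2,0,2],0],[1,[2.4,0,4],0],[1,[2.4,0,8],0],[1,[2.4,0,12],0],[1,[2.4,0,15],0],[1,[2.4,0,17],0],[1,[2.4,0,17.9],0],[1,[2.4,0,17.9],0],[-1,[2.4,0,17.9],0],[-1,[2.4,0,17.9],0],[-1,[2.4,0,17.9],0],[-1,[2.4,0,17.9],0]]' 15
python3 -m creep '[[-1,[0,0,0],0],[-1,[0,0,0],0],[-1,[0,0,0],0]]'
```

```text
clock: 2.6
eef_pos: [525.0, -148.3, 41.1]
eef_rot: [3.141, -0.001, 0.016]
wrist_force: [0.2, 1.0, 0.1]
finger_gap: 65.4
finger_force: 0.4
clock: 2.9
eef_pos: [525.0, -148.3, 41.0]
eef_rot: [3.141, -0.001, 0.016]
wrist_force: [-1.5, 1.1, 5.9]
finger_gap: 64.0
finger_force: 15.0
```

```bash
python3 -m creep '[[-1,[0,0,-3],0],[-1,[0,0,-7],0],[-1,[0,0,-11],0],[-1,[-1,-4,-12],0],[-1,[-2.2,-8,-12],0],[-1,[-3.5,-12,-12],0],[-1,[-4.7,-16,-12],0],[-1,[-5.9,-20,-12],0],[-1,[-6.6,-22.5,-12],0],[-1,[-6.9,-23.6,-12],0],[-1,[-6.9,-23.6,-12],0],[-1,[-6.9,-23.6,-12],0]]' && python3 - <<'E'
from h import *
import pickle
p=manip.camera_params("wrist"); im=manip.camera("wrist")[:,:,::-1]
cv2.imwrite("pics/w2.png",im); pickle.dump(p,open("w2.pkl","wb")); s=manip.read_state()
print(p["origin"],s["eef_pos"],s["eef_rot"],s["finger_gap"])
E
```

```text
clock: 4.1
eef_pos: [452.1, 85.9, 160.3]
eef_rot: [3.141, 0.0, 0.016]
wrist_force: [0.4, -0.4, -4.3]
finger_gap: 63.5
finger_force: 15.0
[533.19006087  87.44025166 325.52399832] [452.23524741  85.66486988 160.29984021] [3.14135779e+00 1.91325627e-04 1.55198080e-02] 63.86444798097887
```

View pics/w2.png

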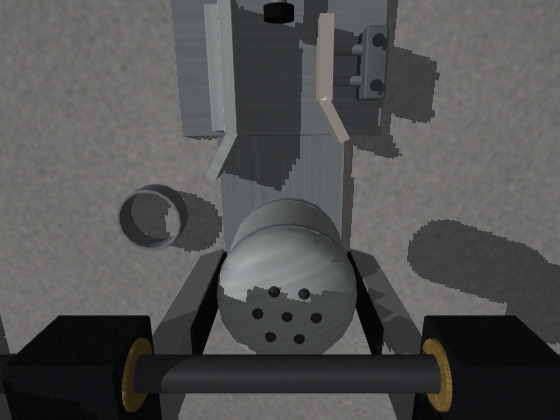

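The wrist view shows the held shaker centred over the tongue. The tongue edges are near columns 222 and 351 at row 200, the nest's left corner is at (184,136), and the nose is at (278,13).

```bash
python3 - <<'E'
from h import *
import pickle
np.set_printoptions(precision=1,suppress=True)
p=pickle.load(open("w2.pkl","rb")); im=cv2.imread("pics/w2.png"); g=cv2.GaussianBlur(cv2.cvtColor(im,cv2.COLOR_BGR2GRAY),(1,9),0).astype(float)
for r in (190,205,215): print(r,"tongue", [(c,onplane("wrist",c,8,p)[:2]) for c in ((222,r),(351,r))], g[r,214:230].astype(int), g[r,340:358].astype(int))
print("nestL",onplane("wrist",(184,136),8,p),"nestR",onplane("wrist",(380,135),8,p))
print("fence inner top",[onplane("wrist",c,48,p)[:2] for c in ((218,5),(221,128))],"base",[onplane("wrist",c,8,p)[:2] for c in ((234,60),(237,133))])
print("nose",onplane("wrist",(278,22),32,p), "shoe top", [onplane("wrist",c,38,p)[:2] for c in ((319,20),(319,97))])
for r in (40,90): print(g[r,200:245].astype(int), g[r,312:340].astype(int))
E
```

```text
190 tongue [((222, 190), array([460.9, 143.7])), ((351, 190), array([462.7,  28.5]))] [113 114 114 116 117 116 108  97  95  94  94  97  96  95  93  94] [102 103 106  59  64  65  64  64  64  65  65  64  64  64 111 112 111 112]
205 tongue [((222, 205), array([447. , 144.1])), ((351, 205), array([448.9,  27.6]))] [ 78 115 115 115 113 113 114 110  97  94  95  95  97  96  94  94] [103 102  77  65  65  64  64  63  65  64  65  65  67 111 113 114 116 117]
215 tongue [((222, 215), array([437.6, 144.5])), ((351, 215), array([439.5,  27. ]))] [ 63  63  63  65  97 100  99  98 116  95  95  93  95  95  94  94] [102 107  58  65  66  64  65  66  66  65  66  67 117 120 122 122 120 118]
nestL [507.7 174.6   8. ] nestR [511.3   6.8   8. ]
fence inner top [array([599., 135.]), array([517.2, 135.8])] base [array([568.9, 130.3]), array([511. , 129.2])]
nose [592.4  94.4  32. ] shoe top [array([593.,  65.]), array([540.6,  62.9])]
[ 92  93  93  93  94  95 128 129 127 127 127 128 129 131 133 132 135 134
 131 146 128 128 127 128 128 131 131 130 129 130 130 134  80  54  54  55
  53  54  53  53  52  53  53  53  53] [ 54  53  54  52  54 113 118 120 127 128 128 128 128 127 128 128 128 127
 128 127 127 121  58  54  52  54  54  54]
[ 95  94  95  94  94  95  95  95  95 117 131 128 127 126 125 128 132 133
 133 136 136 129 143 126 125 126 126 128 129 128 126 126 127 127 104  58
  53  54  53  52  54  53  55  54  54] [ 97  97  97  95 119 119 118 126 128 126 128 127 126 127 127 127 127 127
 127 127 110  58  54  56  55  54  54  55]
```

```bash
python3 -m creep '[[-1,[0,-0.3,3],0],[-1,[0,-0.3,6],0],[-1,[0,-0.3,8.5],0],[-1,[0,-0.3,10],0],[-1,[0,-0.3,10.6],0],[-1,[0,-0.3,10.9],0],[-1,[0,-0.3,11.1],0],[-1,[0,-0.3,11.1],0],[-1,[0,-0.3,11.1],0]]'
```

```text
clock: 5.05
eef_pos: [452.3, 89.5, 50.0]
eef_rot: [-3.141, -0.001, 0.016]
wrist_force: [-0.0, -0.3, -4.3]
finger_gap: 64.0
finger_force: 15.0
```

```bash
python3 -m creep '[[-1,[0,0,0.05],0],[-1,[0,0,0.1],0],[-1,[0,0,0.1],0]]'
```

```text
clock: 5.35
eef_pos: [452.2, 89.6, 48.9]
eef_rot: [-3.142, -0.001, 0.016]
wrist_force: [-1.8, 0.2, 3.9]
finger_gap: 63.5
finger_force: 15.0
```

Plate contact is felt. Next I'll release and rise.

```bash
python3 -m creep '[[-0.2,[0,0,0],0],[0.5,[0,0,0],0],[1,[0,0,0],0],[1,[0,0,0],0],[1,[0,0,0],0],[1,[0,0,0],0],[1,[0,0,-2],0],[1,[0,0,-5],0],[1,[0,0,-8],0],[1,[-4,0,-9],0],[1,[-8,0,-9],0],[1,[-8,0,-9],0]]' && python3 - <<'E'
from h import *
import pickle
p=manip.camera_params("wrist"); im=manip.camera("wrist")[:,:,::-1]
cv2.imwrite("pics/w3.png",im); pickle.dump(p,open("w3.pkl","wb")); s=manip.read_state()
print(p["origin"],s["eef_pos"],s["eef_rot"],s["finger_gap"])
E
```

```text
clock: 6.55
eef_pos: [368.7, 88.2, 138.4]
eef_rot: [3.142, 0.001, 0.017]
wrist_force: [0.1, -0.6, -1.3]
finger_gap: 93.9
finger_force: 0.0
[449.81497505  89.70204323 303.58413022] [370.84104608  88.27884426 138.82338327] [-3.14143042e+00 -9.53882624e-04  1.66716562e-02] 93.8251073902815
```

View pics/w3.png

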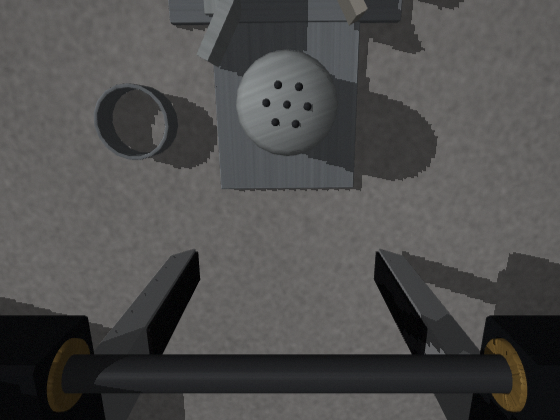

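The wrist view shows the shaker upright and released at (287,104), centred on the tongue, whose edges are at columns 221 and 355. Next I'll close the fingers, lower them behind it and approach.

```bash
python3 -m creep '[[-1,[0,-0.1,2],0],[-1,[0,-0.1,5],0],[-1,[0,-0.1,8],0],[-1,[0,-0.1,10],0],[-1,[0,-0.1,10.5],0],[-1,[0.5,-0.1,10.5],0],[-1,[1.5,-0.1,10.5],0],[-1,[2.5,-0.1,10.5],0],[-1,[3,-0.1,10.5],0],[-1,[3.4,-0.1,10.5],0],[-1,[3.4,-0.1,10.5],0]]'
python3 -m creep '[[-1,[0.4,0,0],0],[-1,[0.8,0,0],0],[-1,[1.2,0,0],0],[-1,[1.6,0,0],0],[-1,[2,0,0],0],[-1,[2.4,0,0],0],[-1,[2.8,0,0],0],[-1,[3.2,0,0],0],[-1,[3.6,0,0],0],[-1,[3.8,0,0],0],[-1,[4,0,0],0],[-1,[4,0,0],0]]'
```

```text
clock: 7.7
eef_pos: [406.4, 89.8, 33.6]
eef_rot: [-3.142, -0.0, 0.016]
wrist_force: [0.7, -0.1, -0.7]
finger_gap: 9.4
finger_force: 0.0
clock: 8.9
eef_pos: [446.1, 90.4, 33.4]
eef_rot: [-3.142, -0.0, 0.016]
wrist_force: [0.1, -0.3, -0.4]
finger_gap: 0.7
finger_force: 0.0
```

```bash
python3 -m creep '[[-1,[0.25,0,0],0],[-1,[0.5,0,0],0],[-1,[0.75,0,0],0],[-1,[1,0,0],0],[-1,[1.25,0,0],0],[-1,[1.5,0,0],0],[-1,[1.75,0,0],0],[-1,[2,0,0],0],[-1,[2.2,0,0],0],[-1,[2.4,0,0],0],[-1,[2.6,0,0],0],[-1,[2.8,0,0],0]]'; python3 - <<'E'
from h import *
p=manip.camera_params("wrist");cv2.imwrite("pics/w4.png",manip.camera("wrist")[:,:,::-1])
E
```

```text
clock: 10.1
eef_pos: [474.0, 90.9, 33.5]
eef_rot: [-3.142, -0.0, 0.016]
wrist_force: [-0.7, 0.8, -0.4]
finger_gap: 0.7
finger_force: 0.5
```

View pics/w4.png

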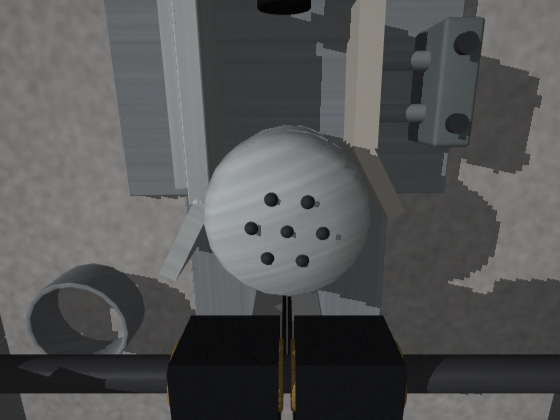

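The wrist view shows the shaker upright with its holes at (287,231), entering between the fence and the shoe lead-in. The nose face is at about (284,11).

```bash
python3 -c "
from h import *
print(onplane('wrist',(284,11),32),onplane('wrist',(287,231),84), manip.read_state()['eef_pos'])"
python3 -m creep '[[-1,[0.15,0,0],0],[-1,[0.3,0,0],0],[-1,[0.45,0,0],0],[-1,[0.6,0,0],0],[-1,[0.75,0,0],0],[-1,[0.9,0,0],0],[-1,[1.05,0,0],0],[-1,[1.2,0,0],0],[-1,[1.35,0,0],0],[-1,[1.5,0,0],0]]'
```

```text
[593.16060945  93.94713203  32.        ] [515.55795174  91.5273228   84.        ] [474.30307045  90.8893237   33.49371867]
clock: 11.15
eef_pos: [488.4, 91.2, 33.4]
eef_rot: [3.142, 0.001, 0.016]
wrist_force: [-6.3, 0.8, 3.4]
finger_gap: 0.8
finger_force: 3.3
```

```bash
python3 -m creep '[[-1,[0.15,0,0],0],[-1,[0.3,0,0],0],[-1,[0.45,0,0],0],[-1,[0.6,0,0],0],[-1,[0.75,0,0],0],[-1,[0.9,0,0],0],[-1,[1.05,0,0],0],[-1,[1.15,0,0],0],[-1,[1.25,0,0],0],[-1,[1.35,0,0],0],[-1,[1.45,0,0],0],[-1,[1.55,0,0],0]]'
python3 -m creep '[[-1,[0.05,0,0],0],[-1,[0.1,0,0],0],[-1,[0.15,0,0],0],[-1,[0.2,0,0],0],[-1,[0.25,0,0],0],[-1,[0.3,0,0],0]]'
python3 -m creep '[[-1,[0.05,0,0],0],[-1,[0.1,0,0],0],[-1,[0.15,0,0],0],[-1,[0.2,0,0],0],[-1,[0.25,0,0],0],[-1,[0.3,0,0],0]]'
```

```text
clock: 12.35
eef_pos: [504.0, 91.4, 33.4]
eef_rot: [3.142, 0.001, 0.016]
wrist_force: [-5.5, -0.1, 2.8]
finger_gap: 0.3
finger_force: 2.7
clock: 12.95
eef_pos: [507.0, 91.5, 33.4]
eef_rot: [-3.142, 0.001, 0.016]
wrist_force: [-4.9, 1.4, 2.4]
finger_gap: 0.8
finger_force: 2.7
clock: 13.55
eef_pos: [510.0, 91.5, 33.3]
eef_rot: [3.142, 0.001, 0.016]
wrist_force: [-5.2, 1.0, 2.5]
finger_gap: 0.9
finger_force: 2.7
```

```bash
C='python3 -m creep'; $C '[[-1,[0.05,0,0],0],[-1,[0.1,0,0],0],[-1,[0.1,0,0],0]]' | sed -n '2p;4p'; $C '[[-1,[0.05,0,0],0],[-1,[0.1,0,0],0],[-1,[0.1,0,0],0]]' | sed -n '2p;4p'
```

```text
eef_pos: [511.0, 91.6, 33.3]
wrist_force: [-4.9, 1.9, 1.5]
eef_pos: [512.1, 91.6, 33.3]
wrist_force: [-5.8, 0.2, 1.4]
```

```bash
C='python3 -m creep'; $C '[[-1,[0.05,0,0],0],[-1,[0.1,0,0],0],[-1,[0.1,0,0],0]]' | sed -n '2p;4p'; $C '[[-1,[0.04,0,0],0],[-1,[0.08,0,0],0],[-1,[0.08,0,0],0]]' | sed -n '2p;4p'
```

```text
eef_pos: [513.2, 91.6, 33.3]
wrist_force: [-5.4, 1.4, 1.9]
eef_pos: [514.1, 91.6, 33.3]
wrist_force: [-4.8, 0.4, 0.6]
```

```bash
C='python3 -m creep'; $C '[[-1,[0.04,0,0],0],[-1,[0.08,0,0],0],[-1,[0.08,0,0],0]]' | sed -n '2p;4p'
```

```text
eef_pos: [515.0, 91.6, 33.4]
wrist_force: [-3.9, 0.2, -0.5]
```

```bash
C='python3 -m creep'; $C '[[-1,[0.04,0,0],0],[-1,[0.08,0,0],0],[-1,[0.08,0,0],0]]' | sed -n '2p;4p'
```

```text
eef_pos: [515.8, 91.6, 33.4]
wrist_force: [-4.0, 0.7, -1.7]
```

```bash
C='python3 -m creep'; $C '[[-1,[0.04,0,0],0],[-1,[0.08,0,0],0],[-1,[0.08,0,0],0]]' | sed -n '2p;4p'
```

```text
eef_pos: [516.6, 91.6, 33.4]
wrist_force: [-3.2, 1.2, -1.3]
```

```bash
C='python3 -m creep'; $C '[[-1,[0.04,0,0],0],[-1,[0.06,0,0],0],[-1,[0.06,0,0],0]]' | sed -n '2p;4p'; python3 -c "
from h import *
cv2.imwrite('pics/w5.png',manip.camera('wrist')[:,:,::-1])"
```

```text
eef_pos: [517.2, 91.6, 33.4]
wrist_force: [-3.1, 0.5, -0.7]
```

View pics/w5.png

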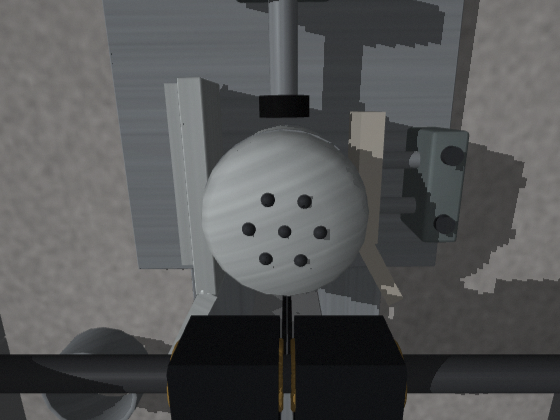

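The wrist view shows the shaker upright with its holes at (285,231). The nose's front edge is at row 117 and the shaker's front rim at about row 128, so a small gap remains.

```bash
python3 -c "
from h import *
for z in (21,32,43): print('nose',onplane('wrist',(284,117),z))
for z in (8,32,68): print('front',onplane('wrist',(285,127),z))
print(onplane('wrist',(285,231),84), manip.read_state()['eef_pos'])"; python3 -m creep '[[-1,[0.04,0,0],0],[-1,[0.08,0,0],0],[-1,[0.08,0,0],0]]' | sed -n '2p;4p'
```

```text
nose [593.5966907   94.11419708  21.        ]
nose [593.88192847  94.04964595  32.        ]
nose [594.16716623  93.98509483  43.        ]
front [588.324026    93.60970823   8.        ]
front [589.567472    93.54195639  32.        ]
front [591.432641    93.44032862  68.        ]
[558.47399781  92.89242519  84.        ] [517.16943485  91.59183817  33.41731988]
eef_pos: [518.1, 91.6, 33.5]
wrist_force: [-3.7, 0.9, -1.6]
```

```bash
python3 -m creep '[[-1,[0.04,0,0],0],[-1,[0.08,0,0],0],[-1,[0.08,0,0],0]]' | sed -n '2p;4p'
```

```text
eef_pos: [518.9, 91.6, 33.5]
wrist_force: [-4.1, -0.1, -1.3]
```

```bash
python3 -m creep '[[-1,[0.03,0,0],0],[-1,[0.05,0,0],0],[-1,[0.05,0,0],0]]' | sed -n '2p;4p'
```

```text
eef_pos: [519.3, 91.6, 33.5]
wrist_force: [-4.1, -0.3, -1.3]
```

```bash
python3 -m creep '[[-1,[0.03,0,0],0],[-1,[0.05,0,0],0],[-1,[0.05,0,0],0]]' | sed -n '2p;4p'
```

```text
eef_pos: [519.8, 91.6, 33.5]
wrist_force: [-3.9, 0.1, -1.5]
```

```bash
python3 -m creep '[[-1,[0.03,0,0],0],[-1,[0.05,0,0],0],[-1,[0.05,0,0],0]]' | sed -n '2p;4p'
```

```text
eef_pos: [520.3, 91.6, 33.4]
wrist_force: [-3.8, 0.2, -1.9]
```

```bash
python3 -m creep '[[-1,[0.03,0,0],0],[-1,[0.05,0,0],0],[-1,[0.05,0,0],0]]' | sed -n '2p;4p'
```

```text
eef_pos: [520.8, 91.7, 33.4]
wrist_force: [-2.5, 0.7, -0.7]
```

```bash
python3 -m creep '[[-1,[0.03,0,0],0],[-1,[0.05,0,0],0],[-1,[0.05,0,0],0]]' | sed -n '2p;4p'
```

```text
eef_pos: [521.2, 91.7, 33.4]
wrist_force: [-4.8, 0.2, -1.0]
```

```bash
python3 -m creep '[[-1,[0.03,0,0],0],[-1,[0.05,0,0],0],[-1,[0.05,0,0],0]]' | sed -n '2p;4p'
```

```text
eef_pos: [521.5, 91.7, 33.4]
wrist_force: [-6.4, 1.0, -0.4]
```

The force is rising, so the stop has been met.

```bash
python3 -m creep '[[-1,[0.03,0,0],0],[-1,[0.03,0,0],0],[-1,[0.03,0,0],0]]' | sed -n '2p;4p'
```

```text
eef_pos: [521.6, 91.7, 33.4]
wrist_force: [-8.1, -0.3, 1.2]
```

```bash
python3 -m creep '[[-1,[0.02,0,0],0],[-1,[0.02,0,0],0],[-1,[0.02,0,0],0]]' | sed -n '2p;4p'
```

```text
eef_pos: [521.7, 91.7, 33.4]
wrist_force: [-9.4, 0.6, 1.7]
```

```bash
python3 -m creep '[[-1,[0.02,0,0],0],[-1,[0.02,0,0],0],[-1,[0.02,0,0],0],[-1,[0.02,0,0],0]]' | sed -n '2p;4p'
python3 -m creep '[[-1,[-0.02,0,0],0],[-1,[-0.05,0,0],0],[-1,[-0.1,0,0],0],[-1,[-0.2,0,0],0],[-1,[-0.5,0,0],0],[-1,[-1,0,0],0],[-1,[-2,0,0],0],[-1,[-4,0,0],0],[-1,[-5,0,-3],0],[-1,[-5,0,-7],0],[-1,[-5,0,-9],0],[-1,[-5,0,-9],0]]'
python3 -m creep '[[-1,[2.5,0,-2],0],[-1,[5,0,-2],0],[-1,[5,0,-2],0],[-1,[5,0,-2],0]]'
python3 -c "
from h import *
im=manip.camera('wrist')[:,:,::-1]; cv2.imwrite('pics/w6.png',im)"
```

```text
eef_pos: [521.8, 91.7, 33.3]
wrist_force: [-10.2, 0.5, 3.5]
clock: 20.6
eef_pos: [473.2, 91.0, 126.1]
eef_rot: [-3.141, -0.005, 0.016]
wrist_force: [-0.3, 0.5, -1.3]
finger_gap: 0.4
finger_force: 0.0
clock: 21.0
eef_pos: [521.5, 91.6, 141.8]
eef_rot: [3.141, 0.002, 0.016]
wrist_force: [0.2, 0.4, 0.3]
finger_gap: 0.6
finger_force: 0.0
```

View pics/w6.png

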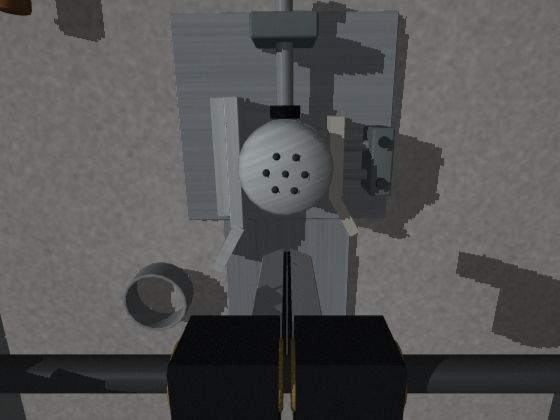

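The wrist view shows the shaker upright at (285,173), touching the nose at (285,112) and seated between fence and shoe. The tool is clear above it.

```bash
python3 -c "
from h import *
print(onplane('wrist',(285,174),84)); print(manip.sign_off())"
```

```text
[562.20043627  93.29719371  84.        ]
the job is handed in; nothing more can be done
None
```

The shaker stands released and upright against the end stop between fence and shoe, pressed home with an estimated 6–7 N on the stop, and the job is handed in; no verdict was reported.

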